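# Restock the tape dispenser

### The arm

A 6-joint arm with a two-finger parallel gripper is mounted at the origin on the work surface. World frame = base frame: x ahead of the robot, y to its left, z up, the work surface at z = 0. Lengths are in m, angles in rad, forces in N, time in s.
With the tool pointing down it reaches from about 0.325 to 0.9 m from the base axis. Payload 3.5 kg.
Tool frame: the origin (TCP) lies at the centre of the arm's flange, where the gripper is bolted on; the fingertips stand 173 mm ahead of it and the grasp point (between the pads) lies 155 mm ahead of it; x points along the fingers, y is the direction in which the jaws open and shut, and the axes are right-handed (so a half turn about x gives the same grasp; the last joint's range is limited). The gripper opens to 85 mm and grips with 20 to 120 N. Pads are 22 mm wide; open, the fingers measure 114 mm over their backs; the gripper's body (76 mm by 85 mm) begins 54 mm behind the grasp point. The pads swing forward as they close: fully open they stand 13 mm farther back than shut.
Start: joints at [-1.443, 0.276, -0.026, 1.268, 0, 1.467], TCP at [0.143, -0.608, 0.405] pointing down, gripper open.
Joint ranges: [-3.12, 3.12], [-0.85, 1.88], [-1.08, 1.24], [-1.95, 2.15], [-1.57, 1.53], [-3.14, 3.14]. Speed limits (rad/s): [2.57, 2.57, 3.14, 3.14, 3.14, 3.14].

### API

Orientations are given as a unit quaternion [x, y, z, w].
In Python, from plant import bot gives the robot as it stands.
- The arm moves only by the tool servo_tool, never from a script. Its argument "moves" is one flat list of numbers, 7 for each row, row after row: the turn, a rotation vector about the tool's x, y, z in degrees, then the shift along the tool's x, y, z in cm, then the opening, from 0 (shut) to 1 (fully open). A call has 1 to 8 rows; each row shifts and turns the pose as measured when the row begins, along the tool's axes as they then stand; what a row does not reach is not made up. A row lasts 1/10 s, in which the tool goes at most 50 mm and 8.59 degrees, less where a joint would pass 70% of its speed; a pose out of reach is approached as far as the arm can. A call is refused whole if a number of a shift passes 5 or a number of a turn 8.59, either way. A call with a gripper value outside its range is refused whole. The fingers move at their own pace and stop on an object; "newtons" is the grip in N (left out, the last holds). Time passes only in rows, so rows that do not move let the fingers close. It gives the time, the measured TCP pose, the force and the opening at its end, in the units of the state.
- bot.get_obs(): the state, without advancing time (a new reading comes with each control period).
- bot.grab_frame(name): name is "scene" or "top"; returns a dict with "image" (384x512x3 uint8, red, green, blue), "fx", "fy", "cx", "cy" (pixels), "pose" (4x4, takes a point from camera to world coordinates). Camera axes: x right, y down, z forward; pixel columns grow to the right and rows downward; lengths in m; the calibration is good to about 2 mm. A picture is of the moment at which its call begins. There is no depth.
- bot.sign_off(): hands the job in, once; it reports no verdict.
The state is a dict: "clock": time; "joint_positions": joint angles; "joint_velocities": joint speeds; "joint_torque": joint torques, N m; "eef_pos": TCP position; "eef_rot": TCP orientation; "contact_force": force on the tool from outside, world axes, zero at the start; "ft_torque": the same for the moment, N m; "width": opening from 0.0 (shut) to 1.0 (fully open).
Only numpy, scipy, OpenCV 4.12 (cv2) and the standard library are available. Lean on these libraries where they do the work, as an engineer would, in place of code of your own. Each camera call takes 0.05 s, during which the arm holds its last target. There are 200 camera calls.

### The job

One spool of surgical tape is already in the clear dispenser tube: stack more of the spools from the desk flat on it, wide and narrow as needed, until the top of the stack is level with the black fill line, then put the cap squarely on the tube. Leave the spool you do not need lying on the desk, and do not push the other things on the desk about.

Things in the scene. Friction and masses are not known exactly. Their poses are not given: they have to be found in the camera images.
- tube: dispenser tube fixed upright to the desk: two clear plastic half shells, inner diameter 56 mm, wall 3 mm, 90 mm high, no bottom (spools stand on the desk). Two open slots 33 mm wide or more run its whole height on its +y and -y sides, so two fingers closing along its y axis can go down with a spool. Aluminium feet 6 mm high reach 55 mm out on its +x and -x sides. Origin on its axis at desk height, z up, x towards the middle of one shell
- fill_line (a point): point on the tube's axis at the height of the black fill line round the outside of the shells, 76 mm above the desk (middle of the 4 mm wide line)
- rim (a point): point on the tube's axis at its rim, 90 mm above the desk
- wide_1: wide spool of surgical tape in a closed white plastic shell: a solid disc 50 mm across and 25 mm thick with a small grey hub on each face, 35 g, lying flat. Origin at its centre (12.5 mm over the surface it lies on), z along its axis. It may already be inside the tube
- wide_2: wide spool of surgical tape in a closed white plastic shell: a solid disc 50 mm across and 25 mm thick with a small grey hub on each face, 35 g, lying flat. Origin at its centre (12.5 mm over the surface it lies on), z along its axis. It may already be inside the tube
- narrow_1: narrow spool of surgical tape in a closed white plastic shell: a solid disc 50 mm across and 13 mm thick with a small grey hub on each face, 20 g, lying flat. Origin at its centre (6.5 mm over the surface it lies on), z along its axis. It may already be inside the tube
- narrow_2: narrow spool of surgical tape in a closed white plastic shell: a solid disc 50 mm across and 13 mm thick with a small grey hub on each face, 20 g, lying flat. Origin at its centre (6.5 mm over the surface it lies on), z along its axis. It may already be inside the tube
- narrow_3: narrow spool of surgical tape in a closed white plastic shell: a solid disc 50 mm across and 13 mm thick with a small grey hub on each face, 20 g, lying flat. Origin at its centre (6.5 mm over the surface it lies on), z along its axis. It may already be inside the tube
- cap: grey plastic cap of the tube, 40 g, lying upright on the desk: from below, a round plug 51 mm across and 8 mm high that goes into the tube, a plate 72 mm across and 5 mm thick that rests on the rim, and a knob 20 mm across and 28 mm high (8+5+28 = 41 mm in all). Origin at the centre of the plug's underside, z up; on the tube its origin is 82 mm above the desk
- pill_jar: amber pill jar, 44 mm across, 60 mm high, origin under its centre. Bystander, leave it where it is.
- note_block: block of pale pink sticky notes 76 x 76 x 30 mm, origin under its centre. Bystander, leave it where it is.
- thermometer: white digital thermometer about 130 mm long (along x), 22 wide, 12 high, origin at its underside near mid-length. Bystander, leave it where it is.
- pen: grey pen 140 mm long (along x), 9 mm thick, origin under its middle. Bystander, leave it where it is.
- phone: white phone 148 (x) x 72 (y) x 9 mm lying flat, origin under its centre. Bystander, leave it where it is.
- mouse: black computer mouse 100 (x) x 60 (y) x 30 mm, origin under its centre. Bystander, leave it where it is.
- stapler: grey and black stapler 130 (x) x 34 (y) x 45 mm high, origin under its centre. Bystander, leave it where it is.
- mug: white mug, 80 mm across, 90 mm high, handle at its +y side, origin under its centre. Bystander, leave it where it is.
Not all that is in view belongs to the job. What is shaped like the tube but red is not meant.

How it is judged:
On the way:
1. two wide and two narrow spools lie flat in the tube, the top of the stack level with the fill line (((horizontal distance between each of wide_1, wide_2, narrow_2, narrow_3 and tube below 0.006 m and angle between the z axis of each of wide_1, wide_2, narrow_2, narrow_3 and the z axis of tube, either way round below 0.08 rad and height (world z) of each of wide_1, wide_2 below 0.0675 m and linear speed of each of wide_1, wide_2, narrow_2, narrow_3 below 0.02 m/s and height (world z) of each of narrow_2, narrow_3 below 0.0735 m and (height (world z) of any of wide_1, wide_2 above 0.0595 m or height (world z) of any of narrow_2, narrow_3 above 0.0655 m) and horizontal distance between narrow_1 and tube above 0.06 m and height (world z) of narrow_1 below 0.03 m) or (horizontal distance between each of wide_1, wide_2, narrow_1, narrow_3 and tube below 0.006 m and angle between the z axis of each of wide_1, wide_2, narrow_1, narrow_3 and the z axis of tube, either way round below 0.08 rad and height (world z) of each of wide_1, wide_2 below 0.0675 m and linear speed of each of wide_1, wide_2, narrow_1, narrow_3 below 0.02 m/s and height (world z) of each of narrow_1, narrow_3 below 0.0735 m and (height (world z) of any of wide_1, wide_2 above 0.0595 m or height (world z) of any of narrow_1, narrow_3 above 0.0655 m) and horizontal distance between narrow_2 and tube above 0.06 m and height (world z) of narrow_2 below 0.03 m) or (horizontal distance between each of wide_1, wide_2, narrow_1, narrow_2 and tube below 0.006 m and angle between the z axis of each of wide_1, wide_2, narrow_1, narrow_2 and the z axis of tube, either way round below 0.08 rad and height (world z) of each of wide_1, wide_2 below 0.0675 m and linear speed of each of wide_1, wide_2, narrow_1, narrow_2 below 0.02 m/s and height (world z) of each of narrow_1, narrow_2 below 0.0735 m and (height (world z) of any of wide_1, wide_2 above 0.0595 m or height (world z) of any of narrow_1, narrow_2 above 0.0655 m) and horizontal distance between narrow_3 and tube above 0.06 m and height (world z) of narrow_3 below 0.03 m))), for 0.2 s.
At the end, for the whole second after the job is handed in: two wide and two narrow spools at rest in the tube, within 6 mm of its axis, level within 0.08 rad, stack top within 4 mm of the line; third narrow spool on the desk, over 60 mm from the axis, below 30 mm; cap on the rim within 6 mm and 0.06 rad, origin 79 to 85.5 mm high (((horizontal distance between each of wide_1, wide_2, narrow_2, narrow_3 and tube below 0.006 m and angle between the z axis of each of wide_1, wide_2, narrow_2, narrow_3 and the z axis of tube, either way round below 0.08 rad and height (world z) of each of wide_1, wide_2 below 0.0675 m and linear speed of each of wide_1, wide_2, narrow_2, narrow_3 below 0.02 m/s and height (world z) of each of narrow_2, narrow_3 below 0.0735 m and (height (world z) of any of wide_1, wide_2 above 0.0595 m or height (world z) of any of narrow_2, narrow_3 above 0.0655 m) and horizontal distance between narrow_1 and tube above 0.06 m and height (world z) of narrow_1 below 0.03 m) or (horizontal distance between each of wide_1, wide_2, narrow_1, narrow_3 and tube below 0.006 m and angle between the z axis of each of wide_1, wide_2, narrow_1, narrow_3 and the z axis of tube, either way round below 0.08 rad and height (world z) of each of wide_1, wide_2 below 0.0675 m and linear speed of each of wide_1, wide_2, narrow_1, narrow_3 below 0.02 m/s and height (world z) of each of narrow_1, narrow_3 below 0.0735 m and (height (world z) of any of wide_1, wide_2 above 0.0595 m or height (world z) of any of narrow_1, narrow_3 above 0.0655 m) and horizontal distance between narrow_2 and tube above 0.06 m and height (world z) of narrow_2 below 0.03 m) or (horizontal distance between each of wide_1, wide_2, narrow_1, narrow_2 and tube below 0.006 m and angle between the z axis of each of wide_1, wide_2, narrow_1, narrow_2 and the z axis of tube, either way round below 0.08 rad and height (world z) of each of wide_1, wide_2 below 0.0675 m and linear speed of each of wide_1, wide_2, narrow_1, narrow_2 below 0.02 m/s and height (world z) of each of narrow_1, narrow_2 below 0.0735 m and (height (world z) of any of wide_1, wide_2 above 0.0595 m or height (world z) of any of narrow_1, narrow_2 above 0.0655 m) and horizontal distance between narrow_3 and tube above 0.06 m and height (world z) of narrow_3 below 0.03 m)) and horizontal distance between cap and tube below 0.006 m and angle between cap's own z axis and vertical below 0.06 rad and height (world z) of cap between 0.079 and 0.0855 m and linear speed of cap below 0.02 m/s); the robot touches nothing.
It fails at once if a bystander (jar, notes, thermometer, pen, phone, mouse, stapler or mug) shifted by more than 40 mm (distance of any of pill_jar, note_block, thermometer, pen, phone, mouse, stapler, mug from where it was at the start of the episode above 0.04 m).
It also fails if it takes over 69 s, if anything falls off the work surface, if the arm or the gripper's body presses on something with over 40 N, if the wrist force passes 120 N, or if a joint passes its speed limit or range.

## Working session

There is one attempt and no reset: what is moved stays moved. The work goes in short steps, Python scripts to look and compute and a tool call to move; the robot and the scene stay as the last step left them, time stands still between calls to the robot, and variables do not carry over. Pictures are saved under pics/ and viewed, about 8 in all and at most 12, crops included, and the job is handed in when it is done.

Besides the shell and the picture viewer there is one more tool, called after "Emit:" by a JSON object that holds its "api" and its "payload". servo_tool: Moves the arm, as the interface text tells. Its arguments: {"type":"object","properties":{"moves":{"type":"array"},"newtons":{"type":"number"}},"required":["moves"]}

```bash
ls; mkdir -p pics; cat > h.py <<'E'
import numpy as np, cv2
from plant import bot
def grab(n,save=None):
    f=bot.grab_frame(n); im=cv2.cvtColor(f["image"],cv2.COLOR_RGB2BGR)
    if save: cv2.imwrite("pics/"+save,im)
    f["bgr"]=im; return f
def ray(f,u,v,z):
    P=np.array(f["pose"]); d=P[:3,:3]@np.array([(u-f["cx"])/f["fx"],(v-f["cy"])/f["fy"],1]); o=P[:3,3]
    return o+d*(z-o[2])/d[2]
def proj(f,p):
    P=np.array(f["pose"]); c=P[:3,:3].T@(np.array(p)-P[:3,3]); return np.array([f["fx"]*c[0]/c[2]+f["cx"],f["fy"]*c[1]/c[2]+f["cy"]])
E
python3 - <<'E'
from h import *
for n in("top","scene"):
    f=grab(n,n+"0.png"); print(n,f["fx"],f["cx"],f["cy"],np.round(f["pose"],3).tolist())
a=cv2.imread("pics/top0.png");cv2.imwrite("pics/top0b.png",cv2.resize(a,(800,600),interpolation=cv2.INTER_CUBIC))
a=cv2.imread("pics/scene0.png");cv2.imwrite("pics/scene0b.png",cv2.resize(a,(800,600),interpolation=cv2.INTER_CUBIC))
print(bot.get_obs())
E
```

```text
pics
top 448.2951173989908 256.98293269920964 189.98955501251837 [[-0.009, -0.986, 0.167, 0.355], [-1.0, 0.01, 0.011, -0.028], [-0.012, -0.167, -0.986, 1.342], [0.0, 0.0, 0.0, 1.0]]
scene 484.3240957820218 248.1589666088057 187.29609552496936 [[0.17, 0.718, -0.675, 1.507], [0.985, -0.126, 0.114, -0.174], [-0.003, -0.684, -0.729, 1.074], [0.0, 0.0, 0.0, 1.0]]
{'clock': 0.1, 'joint_positions': array([-1.44339449e+00,  2.77090019e-01, -2.77283962e-02,  1.26802618e+00,
        2.92931796e-05,  1.46741517e+00]), 'joint_velocities': array([ 0.00156493, -0.00232729,  0.00413466,  0.00141261, -0.00111937,
       -0.00028009]), 'joint_torque': array([-2.41642165e-04, -4.46708250e+01,  2.96128660e+01,  8.47879361e-03,
       -1.26077330e-04,  6.09327969e-06]), 'eef_pos': array([ 0.1429224 , -0.60807613,  0.40365786]), 'eef_rot': array([ 0.70240566,  0.08213735, -0.70240234,  0.08068886]), 'contact_force': array([ 0.23417392, -1.17056822,  0.06435294]), 'ft_torque': array([-0.02286353, -0.04048609, -0.04441027]), 'width': 1.0013019898295392}
```

View pics/top0b.png

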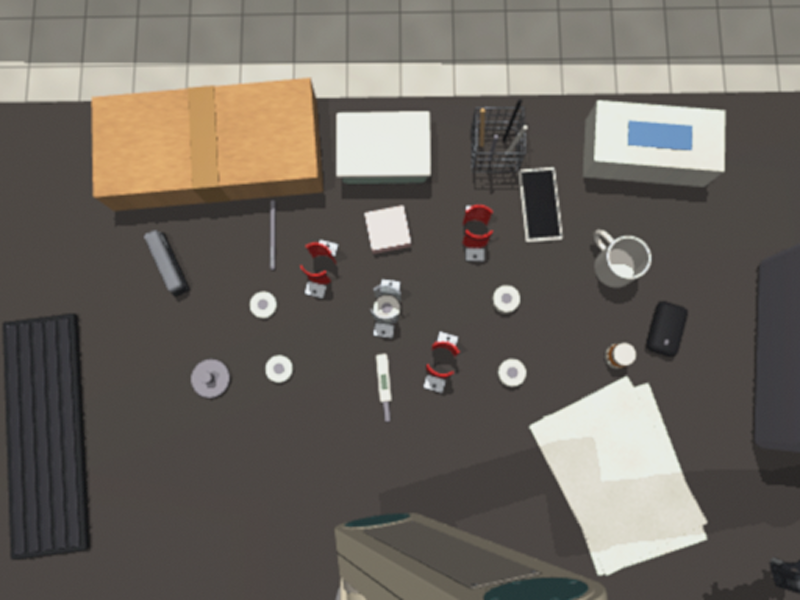

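View pics/scene0b.png

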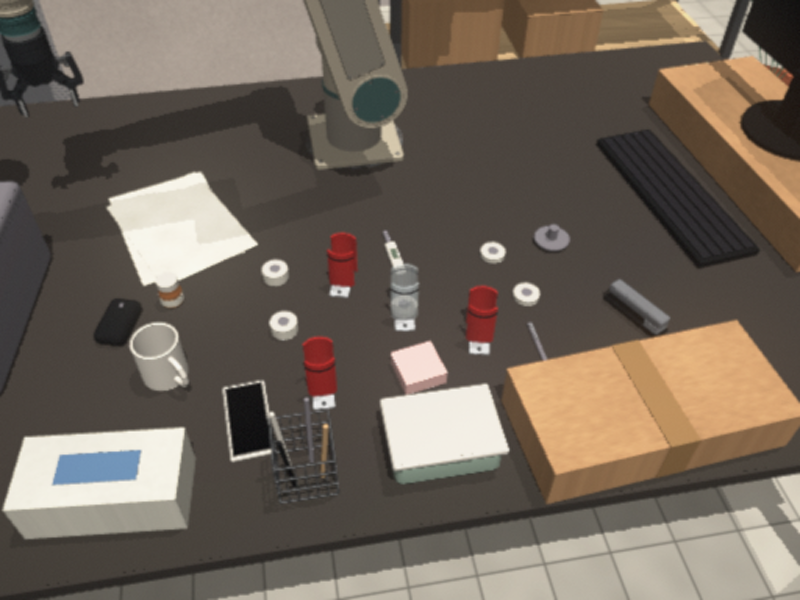

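Top view (800×600): the clear tube is at (386,308). The red look-alikes are at (318,268), (478,232) and (441,360). Spools lie at (263,304), (279,368), (506,298) and (512,372). The cap is at (210,378); its grey knob distinguishes it from the white jar lid at (621,355). Next I'll measure, with one close crop montage.

```bash
cat > m.py <<'E'
from h import *
T=grab("top");S=grab("scene")
k=512/800
def blob(f,c,r,mask):
    u,v=np.array(c)*k; u,v=int(u),int(v)
    s=np.zeros(mask.shape,np.uint8); s[v-r:v+r,u-r:u+r]=mask[v-r:v+r,u-r:u+r]
    cs,_=cv2.findContours(s,cv2.RETR_EXTERNAL,cv2.CHAIN_APPROX_NONE)
    c=max(cs,key=cv2.contourArea); return c,cv2.fitEllipse(cv2.convexHull(c))
tm=lambda f,t:((f["bgr"].min(2)>t)*255).astype(np.uint8)
tops=dict(A=(263,304),B=(279,368),C=(506,298),D=(512,372))
scs=dict(A=(526,294),B=(492,253),C=(284,325),D=(275,272))
tiles=[]
def tri(a,b):
    (oa,da),(ob,db)=a,b; A=np.stack([da,-db],1); s=np.linalg.lstsq(A,ob-oa,rcond=None)[0]
    p,q=oa+s[0]*da,ob+s[1]*db; return (p+q)/2,np.linalg.norm(p-q)
def rr(f,u,v):
    o=np.array(f["pose"])[:3,3]; d=ray(f,u,v,0)-o; return o,d/np.linalg.norm(d)
for n in tops:
    ct,et=blob(T,tops[n],14,tm(T,120)); cs,es=blob(S,scs[n],14,tm(S,110))
    # scene: vertical pixel extent of whole silhouette, compared with prediction for 13/25 mm
    bb=cv2.boundingRect(cs); bt=cv2.boundingRect(ct)
    pos={}
    for h in(.013,.025):
        p=ray(T,*et[0],h); th=np.linspace(0,2*np.pi,90)
        pts=[proj(S,p+[.025*np.cos(t)+0,.025*np.sin(t),z-h]) for t in th for z in(0,h)]
        pts=np.array(pts); pos[h]=(p.round(4)[:2].tolist(),(np.ptp(pts,0)).round(1).tolist(),pts.mean(0).round(1).tolist())
    print(n,"scene bbox",bb,"ell",np.round(et[0],1),np.round(et[1],1),pos)
im=S["bgr"]
for c in list(scs.values())+[(404,295)]:
    u,v=(np.array(c)*k).astype(int); r=16 if c[0]!=404 else 30
    tiles.append(cv2.resize(im[v-r:v+r,u-r:u+r],(260,260),interpolation=cv2.INTER_CUBIC))
u,v=(np.array((386,308))*k).astype(int)
tiles.append(cv2.resize(T["bgr"][v-24:v+24,u-24:u+24],(260,260),interpolation=cv2.INTER_CUBIC))
cv2.imwrite("pics/mont.png",np.vstack([np.hstack(tiles[:3]),np.hstack(tiles[3:])]))
print("tube tile origin",u-24,v-24,"scale",260/48," scene tile org",(np.array((404,295))*k).astype(int)-30,260/60)
E
python3 m.py
```

```text
A scene bbox (328, 180, 18, 16) ell [167.9 194.5] [17.  17.4] {0.013: ([0.5701, 0.2546], [17.3, 15.1], [336.3, 188.7]), 0.025: ([0.5681, 0.252], [17.8, 17.8], [335.5, 186.9])}
B scene bbox (307, 154, 17, 14) ell [178.  235.5] [17.3 17.8] {0.013: ([0.4466, 0.2214], [16.2, 13.9], [314.8, 162.0]), 0.025: ([0.4457, 0.2191], [16.6, 16.6], [314.3, 160.5])}
C scene bbox (172, 199, 19, 19) ell [323.7 190.6] [17.3 17.5] {0.013: ([0.5769, -0.2139], [17.8, 16.1], [180.8, 210.8]), 0.025: ([0.5749, -0.2122], [18.3, 18.8], [181.1, 208.8])}
D scene bbox (167, 166, 18, 17) ell [327.5 238. ] [17.7 17.9] {0.013: ([0.4354, -0.2202], [16.7, 14.5], [175.3, 176.6]), 0.025: ([0.4346, -0.2185], [17.2, 17.2], [175.6, 175.0])}
tube tile origin 223 173 scale 5.416666666666667  scene tile org [228 158] 4.333333333333333
```

View pics/mont.png

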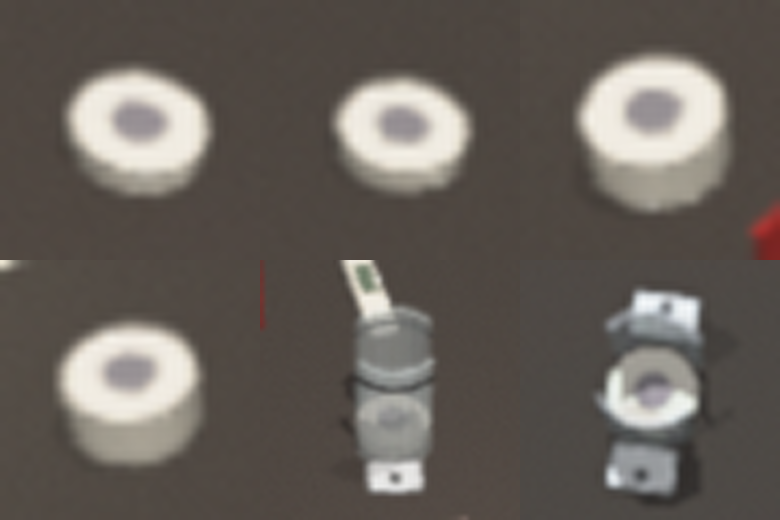

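Close crops: A and B (tiles 1 and 2) show thin sides, so they are narrow. C and D (tile 3 and lower left) show thick sides, so they are wide, which also matches the silhouette heights (19 and 17 px against 16 and 14). The tube therefore holds one narrow spool, and I need C, D and one narrow. Next come the tube axis, the yaw and the cap.

```bash
cat > m2.py <<'E'
from h import *
T=grab("top");S=grab("scene")
g=T["bgr"].astype(int)
m=((g.min(2)>115)*255).astype(np.uint8); w=np.zeros_like(m); w[173:221,228:266]=m[173:221,228:266]
n,l,st,ce=cv2.connectedComponentsWithStats(w)
for i in range(1,n): print(st[i].tolist(),ce[i].round(1), ray(T,*ce[i],.006).round(4))
sub=g[173:221,230:266].min(2)
# foot edges: outer-edge point estimate from feet tile
f1=ray(T,250.1+.1,223*0+173+32/5.417,.006); f2=ray(T,223+120/5.417,173+232/5.417,.006)
print(f1,f2,(f1+f2)/2,np.linalg.norm(f1-f2),np.degrees(np.arctan2(*(f1-f2)[[1,0]])))
c=(f1+f2)/2; yaw=np.arctan2(*(f1-f2)[[1,0]])
# cap: grey plate top at z=13mm, knob top at 41 mm
cu,cv=int(210*.64),int(378*.64)
gs=cv2.GaussianBlur(T["bgr"],(3,3),0); mm=((gs.min(2)>95)*255).astype(np.uint8); w=np.zeros_like(mm); w[cv-18:cv+18,cu-18:cu+18]=mm[cv-18:cv+18,cu-18:cu+18]
cs,_=cv2.findContours(w,0,1); k=max(cs,key=cv2.contourArea); e=cv2.fitEllipse(cv2.convexHull(k)); print("cap",e,ray(T,*e[0],.013))
# overlay
def tile(f,cen,r,z,items):
    im=f["bgr"][cen[1]-r[1]:cen[1]+r[1],cen[0]-r[0]:cen[0]+r[0]]
    im=cv2.resize(im,None,fx=z,fy=z,interpolation=cv2.INTER_CUBIC); raw=im.copy()
    for pts,col in items:
        q=np.array([(proj(f,p)-cen+r+.5)*z for p in pts]).astype(int); cv2.polylines(im,[q],True,col,1)
    return np.hstack([raw,im])
th=np.linspace(0,2*np.pi,60)
circ=lambda c,r,z:[(c[0]+r*np.cos(t),c[1]+r*np.sin(t),z) for t in th]
R=np.array([[np.cos(yaw),-np.sin(yaw)],[np.sin(yaw),np.cos(yaw)]])
foot=[(*(c[:2]+R@np.array(a)),.006) for a in((.055,.012),(.055,-.012),(-.055,-.012),(-.055,.012))]
it=[(circ(c,.031,.09),(0,255,0)),(circ(c,.025,.013),(255,0,255)),(foot,(0,255,255))]
a=tile(T,np.array((247,197)),np.array((25,30)),7.5,it); b=tile(S,np.array((258,188)),np.array((25,30)),7.5,it)
cv2.imwrite("pics/ov1.png",cv2.resize(np.hstack([a,b]),(800,240*2-30)) if 0 else np.hstack([a[:,:],b])[:, :] )
im=np.vstack([a,b]); cv2.imwrite("pics/ov1.png",cv2.resize(im,None,fx=.66,fy=.66,interpolation=cv2.INTER_AREA)); print(im.shape)
E
python3 m2.py
```

```text
[239, 178, 17, 10, 109] [248.5 182.8] [0.6047 0.012  0.006 ]
[237, 189, 19, 16, 209] [246.7 196.8] [0.5617 0.0177 0.006 ]
[239, 207, 13, 9, 93] [245.1 211. ] [0.5186 0.0225 0.006 ]
[0.61647818 0.00672155 0.006     ] [0.50403969 0.02251401 0.006     ] [0.56025893 0.01461778 0.006     ] 0.11354213307688947 -7.995132168582202
cap ((133.82997131347656, 241.59033203125), (24.045316696166992, 25.583736419677734), 40.299468994140625) [0.42994555 0.3520844  0.013     ]
(900, 750, 3)
```

View pics/ov1.png

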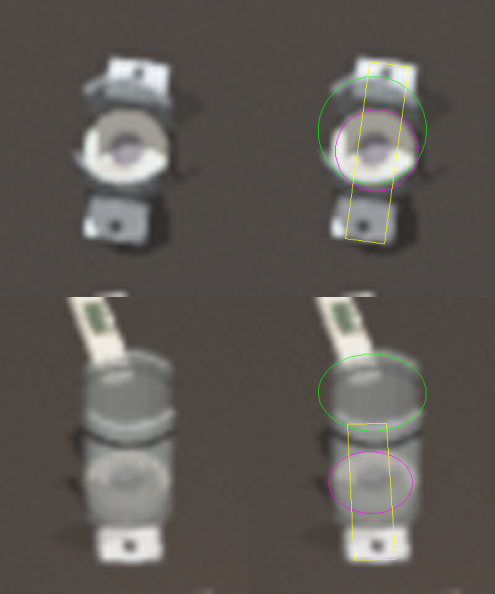

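```bash
cat >> h.py <<'E'
from scipy.spatial.transform import Rotation as Ro
def goal(x,y,z,yaw=None):
    """turn about tool x (deg) to put jaws along tube-y at yaw, then shift (cm) in the tool frame after that turn"""
    o=bot.get_obs(); R=Ro.from_quat(o["eef_rot"]).as_matrix(); t=0; j=R[:,1]
    if yaw is not None:
        d=np.array([-np.sin(yaw),np.cos(yaw),0]); 
        t=np.degrees(np.arctan2(d@R[:,2],d@R[:,1])); t=(t+90)%180-90
    R0=R; R=R@Ro.from_rotvec([np.radians(t),0,0]).as_matrix()
    w=np.array([x,y,z])-o["eef_pos"]
    print("clk %.1f"%o["clock"],"pos",o["eef_pos"].round(4),"xax",R0[:,0].round(3),"yax",R0[:,1].round(3),"F",o["contact_force"].round(1),"w",round(float(o["width"]),3),"j6",o["joint_positions"][5].round(2))
    print("turn",round(t,1),"shift cm now-axes",(R0.T@w*100).round(2),"after turn",(R.T@w*100).round(2))
E
python3 - <<'E'
from h import *
T=grab("top");S=grab("scene")
a=ray(T,249.5,181.3,.006);b=ray(T,244.8,212.1,.006);s=ray(S,258.7,207.7,.006)
print(a,b,(a+b)/2,np.linalg.norm(a-b),np.degrees(np.arctan2(*(a-b)[[1,0]])),"scene hole1",s)
goal(.575,-.212,.30,np.radians(-8))
E
```

```text
[0.60910919 0.00888958 0.006     ] [0.51527905 0.02352509 0.006     ] [0.56219412 0.01620733 0.006     ] 0.09496469555815042 -8.865488472291837 scene hole1 [0.60410783 0.01035781 0.006     ]
clk 0.4 pos [ 0.1429 -0.6084  0.4045] xax [-0.  0. -1.] yax [ 0.229 -0.973 -0.   ] F [-0.2 -0.2 -0. ] w 1.0 j6 1.47
turn 21.2 shift cm now-axes [ 10.47 -28.7  -51.13] after turn [ 10.47 -45.26 -37.27]
```

Emit:
{"api": "servo_tool", "payload": {"moves": [7.1,0,0,2,0,0,1,7.1,0,0,2,0,0,1,7.1,0,0,2,0,0,1,0,0,0,1,-3.8,-3.1,1,0,0,0,1,-3.8,-3.1,1,0,0,0,1,-3.8,-3.1,1,0,0,0,1,-3.8,-3.1,1,0,0,0,0.5,-3.8,-3.1,1], "newtons": 30}}

```text
clock: 1.2
eef_pos: [0.3256, -0.4489, 0.2973]
eef_rot: [0.705, -0.064, -0.704, -0.056]
contact_force: [1.3, -0.0, 0.2]
width: 1.002
```

```bash
python3 -c "
from h import *
goal(.575,-.212,.30,np.radians(-8.5))"
```

```text
clk 1.2 pos [ 0.3256 -0.4489  0.2973] xax [ 0.    -0.011 -1.   ] yax [-0.168 -0.986  0.011] F [ 1.3 -0.   0.2] w 1.002 j6 2.25
turn -1.2 shift cm now-axes [ -0.52 -27.55 -20.59] after turn [ -0.52 -27.11 -21.16]
```

Emit:
{"api": "servo_tool", "payload": {"moves": [-8.5,0,0,0,0,0,1,-8.5,0,0,0,0,0,1,-8.5,0,0,0,0,0,1,-8.5,0,0,0,0,0,1,-8.5,0,0,0,0,0,1,-8.5,0,0,0,0,0,1,-8.5,0,0,0,0,0,1,-8.5,0,0,0,0,0,1]}}

```text
clock: 2.0
eef_pos: [0.3313, -0.4417, 0.2964]
eef_rot: [-0.613, -0.347, 0.616, -0.352]
contact_force: [-0.4, 0.6, -0.6]
width: 1.001
```

```bash
python3 -c "
from h import *
goal(.575,-.212,.26)"
```

```text
clk 2.0 pos [ 0.3313 -0.4417  0.2964] xax [ 0.001 -0.008 -1.   ] yax [ 0.86  -0.51   0.004] F [-0.4  0.6 -0.6] w 1.001 j6 1.06
turn 0 shift cm now-axes [  3.48   9.22 -32.21] after turn [  3.48   9.22 -32.21]
```

Emit:
{"api": "servo_tool", "payload": {"moves": [0,0,0,0.5,1.3,-4.6,1,0,0,0,0.5,1.3,-4.6,1,0,0,0,0.5,1.3,-4.6,1,0,0,0,0.5,1.3,-4.6,1,0,0,0,0.5,1.3,-4.6,1,0,0,0,0.5,1.3,-4.6,1,0,0,0,0.5,1.3,-4.6,1,0,0,0,0,0,0,1]}}

```text
clock: 2.8
eef_pos: [0.5841, -0.2074, 0.2609]
eef_rot: [-0.615, -0.342, 0.615, -0.355]
contact_force: [-1.4, 0.1, 0.4]
width: 1.001
```

```bash
python3 -c "
from h import *
goal(.575,-.212,.18)"
```

```text
clk 2.8 pos [ 0.5841 -0.2074  0.2609] xax [ 0.008 -0.016 -1.   ] yax [ 0.858 -0.514  0.015] F [-1.4  0.1  0.4] w 1.001 j6 1.67
turn 0 shift cm now-axes [ 8.09 -0.67  0.78] after turn [ 8.09 -0.67  0.78]
```

```bash
sed -i 's/^    print("turn"/    tilt=R0.T@np.degrees(np.cross(R0[:,0],[0,0,-1])); print("tilt fix yz",tilt.round(2)[1:])\n    print("turn"/' h.py; python3 -c "
from h import *
goal(.575,-.212,.178)"
```

```text
clk 2.8 pos [ 0.5841 -0.2074  0.2609] xax [ 0.008 -0.016 -1.   ] yax [ 0.858 -0.514  0.015] F [-1.4  0.1  0.4] w 1.001 j6 1.67
tilt fix yz [ 0.52 -0.88]
turn 0 shift cm now-axes [ 8.29 -0.67  0.78] after turn [ 8.29 -0.67  0.78]
```

Emit:
{"api": "servo_tool", "payload": {"moves": [0,0.5,-0.9,0,-0.7,0.8,1,0,0,0,2,0,0,1,0,0,0,3,0,0,1,0,0,0,2,0,0,1,0,0,0,0.9,0,0,1,0,0,0,0,0,0,1]}}

```text
clock: 3.4
eef_pos: [0.5686, -0.2152, 0.1818]
eef_rot: [-0.615, -0.348, 0.617, -0.347]
contact_force: [0.3, 0.6, -0.5]
width: 1.0
```

```bash
python3 -c "
from h import *
goal(.575,-.212,.176)"
```

```text
clk 3.4 pos [ 0.5686 -0.2152  0.1818] xax [-0.003  0.001 -1.   ] yax [ 0.856 -0.517 -0.003] F [ 0.3  0.6 -0.5] w 1.0 j6 1.65
tilt fix yz [0.06 0.19]
turn 0 shift cm now-axes [ 0.58  0.38 -0.61] after turn [ 0.58  0.38 -0.61]
```

Emit:
{"api": "servo_tool", "payload": {"moves": [0,0,0,0.2,0.4,-0.6,1,0,0,0,0,0,0,1,0,0,0,0,0,0,0,0,0,0,0,0,0,0,0,0,0,0,0,0,0,0,0,0,0,0,0,0,0,0,0,0,0,0,0]}}

```text
clock: 4.1
eef_pos: [0.5769, -0.2143, 0.1848]
eef_rot: [0.617, 0.345, -0.616, 0.348]
contact_force: [0.2, 1.3, 0.1]
width: 0.569
```

```bash
python3 -c "
from h import *
goal(.575,-.212,.3)"
```

```text
clk 4.1 pos [ 0.5769 -0.2143  0.1848] xax [ 0.003 -0.003 -1.   ] yax [ 0.855 -0.519  0.004] F [0.2 1.3 0.1] w 0.569 j6 1.66
tilt fix yz [ 0.03 -0.24]
turn 0 shift cm now-axes [-11.52  -0.24  -0.09] after turn [-11.52  -0.24  -0.09]
```

Emit:
{"api": "servo_tool", "payload": {"moves": [0,0,0,-3,0,0,0,0,0,0,-4,0,0,0,-8.5,0,0,-4,0,0,0,-8.5,0,0,-1,0,0,0,-8.5,0,0,0,0,0,0,-8.5,0,0,0,0,0,0,-8.5,0,0,0,0,0,0,-8.5,0,0,0,0,0,0]}}

```text
clock: 4.9
eef_pos: [0.5757, -0.2129, 0.3086]
eef_rot: [0.402, 0.581, -0.403, 0.581]
contact_force: [0.6, -0.9, -0.5]
width: 0.573
```

Emit:
{"api": "servo_tool", "payload": {"moves": [-8.5,0,0,0,0,0,0,-8.5,0,0,0,0,0,0,-8.5,0,0,0,0,0,0,-8.5,0,0,0,0,0,0,-8.5,0,0,0,0,0,0,-8.5,0,0,0,0,0,0,-8.5,0,0,0,0,0,0,0,0,0,0,0,0,0]}}

```text
clock: 5.7
eef_pos: [0.5744, -0.2117, 0.3066]
eef_rot: [0.057, 0.706, -0.057, 0.703]
contact_force: [1.0, -0.2, -0.6]
width: 0.568
```

```bash
python3 -c "
from h import *
goal(.560,.016,.29,np.radians(-8.5))"
```

```text
clk 5.7 pos [ 0.5744 -0.2117  0.3066] xax [-0.004  0.001 -1.   ] yax [0.161 0.987 0.   ] F [ 1.  -0.2 -0.6] w 0.568 j6 -0.3
tilt fix yz [-0.23 -0.03]
turn -0.8 shift cm now-axes [ 1.69 22.24 -5.07] after turn [ 1.69 22.3  -4.78]
```

Emit:
{"api": "servo_tool", "payload": {"moves": [0,-0.2,0,0,3.7,-0.8,0,0,0,0,0,3.7,-0.8,0,0,0,0,0,3.7,-0.8,0,0,0,0,0,3.7,-0.8,0,0,0,0,0,3.7,-0.8,0,0,0,0,0,3.3,-0.8,0,0,0,0,0,0,0,0,0,0,0,0,0,0,0]}}

```text
clock: 6.5
eef_pos: [0.5639, 0.0181, 0.3058]
eef_rot: [0.067, 0.704, -0.068, 0.704]
contact_force: [0.1, 0.1, -1.3]
width: 0.572
```

```bash
cat > look.py <<'E'
from h import *
import sys
T=grab("top");S=grab("scene")
a=T["bgr"][155:225,205:290];b=S["bgr"][120:235,205:310]
z=lambda i:cv2.resize(i,(395,int(395*i.shape[0]/i.shape[1])),interpolation=cv2.INTER_CUBIC)
a,b=z(a),z(b);a=cv2.copyMakeBorder(a,0,b.shape[0]-a.shape[0],0,0,0)
cv2.imwrite("pics/"+sys.argv[1],np.hstack([a,b]))
goal(.560,.016,.29,np.radians(-8.5))
E
python3 look.py l1.png
```

```text
clk 6.6 pos [0.564  0.0172 0.3057] xax [ 0.001 -0.    -1.   ] yax [0.191 0.982 0.   ] F [ 0.2 -0.9 -0.4] w 0.568 j6 0.11
tilt fix yz [ 0.03 -0.01]
turn -2.5 shift cm now-axes [ 1.57 -0.19 -0.37] after turn [ 1.57 -0.17 -0.37]
```

View pics/l1.png

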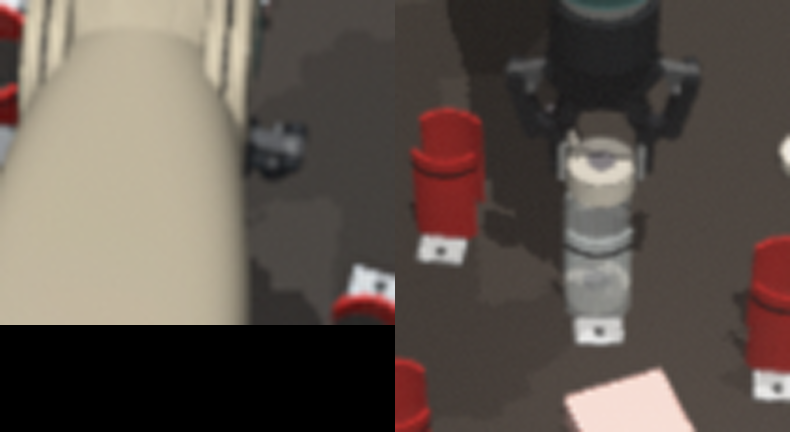

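The scene view shows the spool over the tube and laterally in line: spool column ≈601, tube ≈599 in the crop. I'll check depth from the scene rays with the same camera.

```bash
cat > dep.py <<'E'
from h import *
S=grab("scene"); P=lambda u,v:(205+(u+.5-395)/3.762-.5,120+(v+.5)/3.762-.5)
g=S["bgr"].astype(int)
m=((g.min(2)>165)*255).astype(np.uint8)
def bl(x0,x1,y0,y1,t):
    w=np.zeros(g.shape[:2],np.uint8); w[y0:y1,x0:x1]=(g.min(2)[y0:y1,x0:x1]>t)*255
    cs,_=cv2.findContours(w,0,1); c=max(cs,key=cv2.contourArea); return cv2.boundingRect(c),cv2.fitEllipse(cv2.convexHull(c))
z=bot.get_obs()["eef_pos"][2]-.1848+.025
bb,e=bl(245,275,150,178,185); print("top face ell",bb,e,ray(S,*e[0],z).round(4))
print("hub eye",ray(S,*P(601,160),z).round(4),"face eye(ell 567-635,146..187)",ray(S,*P(601,163),z).round(4))
print("hole1",ray(S,*P(600,331),.006).round(4),"rim front low",ray(S,*P(599,246),.09).round(4),"line front",ray(S,*P(599,252),.076).round(4),"foot front edge",ray(S,*P(600,344),.003).round(4))
print("in-tube hub",ray(S,*P(598,283),.013).round(4))
E
python3 dep.py; python3 -c "
import cv2;from h import *
S=grab('scene')['bgr'][150:215,240:280];cv2.imwrite('pics/l2.png',cv2.resize(S,(360,585),interpolation=cv2.INTER_CUBIC))"
```

```text
top face ell (252, 162, 15, 7) ((258.9580993652344, 164.51051330566406), (6.859476089477539, 14.223089218139648), 93.37559509277344) [0.5685 0.0159 0.1459]
hub eye [0.5595 0.0188 0.1459] face eye(ell 567-635,146..187) [0.5626 0.0182 0.1459]
hole1 [0.604  0.0116 0.006 ] rim front low [0.5929 0.0118 0.09  ] line front [0.586  0.0133 0.076 ] foot front edge [0.6145 0.0097 0.003 ]
in-tube hub [0.5607 0.0181 0.013 ]
```

View pics/l2.png

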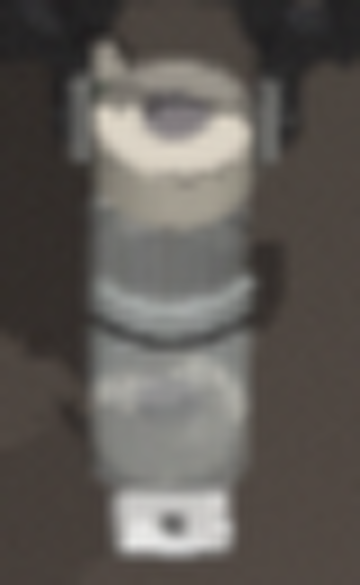

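Crop: the spool hub is at column ≈174 and the tube body at ≈170 to 173. In the scene rays both spool and tube come out at x≈0.559, so they are aligned within about 2 mm. I'll fix the yaw and lower in small rows.

Emit:
{"api": "servo_tool", "payload": {"moves": [-2.5,0,0,0,-0.1,-0.1,0,0,0,0,1.5,0,0,0,0,0,0,1.5,0,0,0,0,0,0,1,0,0,0,0,0,0,0,0,0,0]}}

```text
clock: 7.2
eef_pos: [0.5654, 0.0105, 0.2679]
eef_rot: [0.057, 0.703, -0.055, 0.707]
contact_force: [-0.1, 0.6, 0.2]
width: 0.571
```

```bash
python3 -c "
from h import *
goal(.563,.016,.199,np.radians(-8.5))"
```

```text
clk 7.2 pos [0.5654 0.0105 0.2679] xax [ 0.007  0.001 -1.   ] yax [0.157 0.988 0.002] F [-0.1  0.6  0.2] w 0.571 j6 0.06
tilt fix yz [ 0.37 -0.14]
turn -0.6 shift cm now-axes [ 6.89  0.49 -0.37] after turn [ 6.89  0.49 -0.36]
```

Emit:
{"api": "servo_tool", "payload": {"moves": [0,0.3,0,0,0.5,-0.3,0,0,0,0,0,0,0,0]}}

```text
clock: 7.4
eef_pos: [0.5633, 0.0146, 0.2678]
eef_rot: [0.058, 0.705, -0.056, 0.705]
contact_force: [-0.8, 0.4, -0.1]
width: 0.569
```

```bash
python3 -c "
from h import *
goal(.563,.016,.199,np.radians(-8.5))"
```

```text
clk 7.4 pos [0.5633 0.0146 0.2678] xax [ 0.001  0.002 -1.   ] yax [0.161 0.987 0.002] F [-0.8  0.4 -0.1] w 0.569 j6 0.07
tilt fix yz [ 0.04 -0.11]
turn -0.7 shift cm now-axes [ 6.88  0.12 -0.06] after turn [ 6.88  0.12 -0.05]
```

Emit:
{"api": "servo_tool", "payload": {"moves": [0,0,0,1.5,0.1,0,0,0,0,0,1.5,0,0,0,0,0,0,1.5,0,0,0,0,0,0,1.2,0,0,0,0,0,0,0,0,0,0]}}

```text
clock: 7.9
eef_pos: [0.564, 0.0155, 0.2115]
eef_rot: [0.058, 0.704, -0.057, 0.706]
contact_force: [0.2, -0.0, -1.1]
width: 0.571
```

```bash
python3 -c "
from h import *
goal(.563,.016,.199,np.radians(-8.5))"
```

```text
clk 7.9 pos [0.564  0.0155 0.2115] xax [ 0.003  0.002 -1.   ] yax [0.162 0.987 0.003] F [ 0.2 -0.  -1.1] w 0.571 j6 0.08
tilt fix yz [ 0.18 -0.15]
turn -0.8 shift cm now-axes [ 1.25  0.03 -0.11] after turn [ 1.25  0.03 -0.11]
```

Emit:
{"api": "servo_tool", "payload": {"moves": [0,0,0,0.8,0,-0.1,0,0,0,0,0.4,0,0,0,0,0,0,0,0,0,0,0,0,0,0,0,0,0.8,0,0,0,0,0,0,0.8,0,0,0,0,0,0,0.8,0,0,0,0,0,0,0.8]}}

```text
clock: 8.6
eef_pos: [0.5639, 0.015, 0.2]
eef_rot: [0.058, 0.703, -0.058, 0.706]
contact_force: [-0.1, 0.7, -0.1]
width: 0.8
```

```bash
python3 -c "
from h import *
goal(.563,.016,.31,np.radians(-8.5))"
```

```text
clk 8.6 pos [0.5639 0.015  0.2   ] xax [ 0.005 -0.001 -1.   ] yax [0.163 0.987 0.   ] F [-0.1  0.7 -0.1] w 0.8 j6 0.08
tilt fix yz [ 0.27 -0.02]
turn -0.9 shift cm now-axes [-11.     0.09  -0.05] after turn [-11.     0.09  -0.05]
```

Emit:
{"api": "servo_tool", "payload": {"moves": [0,0.2,0,-3,0,0,0.8,0,0,0,-4,0,0,0.8,0,0,0,-3.5,0,0,1,0,0,0,0,-3.9,-1.4,1,0,0,0,0,-4.2,-1.5,1,0,0,0,0,-4.2,-1.5,1,0,0,0,0,-4.2,-1.5,1,0,0,0,0,-4.2,-1.5,1]}}

```text
clock: 9.4
eef_pos: [0.458, -0.1801, 0.31]
eef_rot: [0.053, 0.702, -0.055, 0.708]
contact_force: [-0.0, -0.8, -0.5]
width: 1.001
```

```bash
python3 -c "
from h import *
goal(.435,-.2185,.25,np.radians(-8.5))"
```

```text
clk 9.4 pos [ 0.458  -0.1801  0.31  ] xax [ 0.007 -0.004 -1.   ] yax [ 0.152  0.988 -0.002] F [-0.  -0.8 -0.5] w 1.001 j6 -0.35
tilt fix yz [0.45 0.14]
turn -0.2 shift cm now-axes [ 6.   -4.13 -1.74] after turn [ 6.   -4.12 -1.76]
```

Emit:
{"api": "servo_tool", "payload": {"moves": [0,0.4,0.1,2,-3.5,-1.5,1,0,0,0,2,0,0,1,0,0,0,2,0,0,1,0,0,0,0,0,0,1]}}

```text
clock: 9.8
eef_pos: [0.4351, -0.2201, 0.2503]
eef_rot: [0.055, 0.703, -0.06, 0.707]
contact_force: [-0.6, 0.4, -0.8]
width: 1.0
```

```bash
python3 -c "
from h import *
goal(.435,-.2185,.181,np.radians(-8.5))"
```

```text
clk 9.8 pos [ 0.4351 -0.2201  0.2503] xax [ 0.005 -0.006 -1.   ] yax [ 0.162  0.987 -0.005] F [-0.6  0.4 -0.8] w 1.0 j6 -0.44
tilt fix yz [0.33 0.31]
turn -0.8 shift cm now-axes [ 6.93  0.19 -0.07] after turn [ 6.93  0.19 -0.07]
```

Emit:
{"api": "servo_tool", "payload": {"moves": [0,0.3,0.3,2,0.2,0,1,0,0,0,2.2,0,0,1,0,0,0,2,0,0,1,0,0,0,0.7,0,0,1,0,0,0,0,0,0,1]}}

```text
clock: 10.3
eef_pos: [0.4385, -0.2192, 0.1835]
eef_rot: [0.056, 0.703, -0.058, 0.707]
contact_force: [0.4, 0.5, -0.8]
width: 0.999
```

```bash
python3 -c "
from h import *
goal(.435,-.2185,.181,np.radians(-8.5))"
```

```text
clk 10.3 pos [ 0.4385 -0.2192  0.1835] xax [ 0.006 -0.004 -1.   ] yax [ 0.161  0.987 -0.003] F [ 0.4  0.5 -0.8] w 0.999 j6 -0.43
tilt fix yz [0.37 0.16]
turn -0.7 shift cm now-axes [ 0.25  0.01 -0.36] after turn [ 0.25  0.01 -0.36]
```

Emit:
{"api": "servo_tool", "payload": {"moves": [0,0.3,0.1,0.1,0,-0.4,1,0,0,0,0.1,0,0,1,0,0,0,0,0,0,0,0,0,0,0,0,0,0,0,0,0,0,0,0,0,0,0,0,0,0,0,0,0,0,0,0,0,0,0]}}

```text
clock: 11.0
eef_pos: [0.4367, -0.2197, 0.1861]
eef_rot: [0.055, 0.702, -0.058, 0.708]
contact_force: [-0.5, 0.1, 0.5]
width: 0.571
```

```bash
python3 -c "
from h import *
goal(.563,.016,.31,np.radians(-8.5))"
```

```text
clk 11.0 pos [ 0.4367 -0.2197  0.1861] xax [ 0.007 -0.006 -1.   ] yax [ 0.16   0.987 -0.005] F [-0.5  0.1  0.5] w 0.571 j6 -0.44
tilt fix yz [0.47 0.26]
turn -0.7 shift cm now-axes [-12.43  25.22   8.8 ] after turn [-12.43  25.12   9.11]
```

Emit:
{"api": "servo_tool", "payload": {"moves": [0,0,0,-3,0,0,0,0,0.4,0.2,-4,0,0,0,0,0,0,-4,0,0,0,0,0,0,-1,2.5,1,0,0,0,0,0,4,1.4,0,0,0,0,0,4,1.4,0,0,0,0,0,4,1.4,0,0,0,0,0,4,1.4,0]}}

```text
clock: 11.8
eef_pos: [0.5327, -0.0457, 0.3106]
eef_rot: [0.061, 0.704, -0.061, 0.705]
contact_force: [0.2, -1.1, -1.1]
width: 0.57
```

```bash
python3 -c "
from h import *
goal(.563,.016,.29,np.radians(-8.5))"
```

```text
clk 11.8 pos [ 0.5327 -0.0457  0.3106] xax [ 0.001 -0.001 -1.   ] yax [ 0.171  0.985 -0.001] F [ 0.2 -1.1 -1.1] w 0.57 j6 -0.03
tilt fix yz [0.04 0.03]
turn -1.4 shift cm now-axes [2.06 6.6  1.93] after turn [2.06 6.55 2.08]
```

Emit:
{"api": "servo_tool", "payload": {"moves": [-1.2,0,0,0,3.5,1.1,0,0,0,0,0,2,0.6,0,0,0,0,0,0,0,0,0,0,0,0,0,0,0]}}

```text
clock: 12.2
eef_pos: [0.5608, 0.0127, 0.3097]
eef_rot: [0.05, 0.705, -0.05, 0.706]
contact_force: [0.1, 0.1, -0.5]
width: 0.571
```

```bash
python3 -c "
from h import *
goal(.563,.016,.27,np.radians(-8.5))"
```

```text
clk 12.2 pos [0.5608 0.0127 0.3097] xax [ 0.001  0.    -1.   ] yax [0.142 0.99  0.   ] F [ 0.1  0.1 -0.5] w 0.571 j6 0.05
tilt fix yz [ 0.04 -0.02]
turn 0.3 shift cm now-axes [3.97 0.36 0.17] after turn [3.97 0.36 0.17]
```

Emit:
{"api": "servo_tool", "payload": {"moves": [0,0,0,0.4,0.4,0.2,0,0,0,0,0,0,0,0]}}

```text
clock: 12.4
eef_pos: [0.5626, 0.0153, 0.3049]
eef_rot: [0.051, 0.706, -0.051, 0.705]
contact_force: [-0.4, 0.7, -1.8]
width: 0.566
```

```bash
sed -i 's/-\.1848/-.186/' dep.py; python3 dep.py | head -1; python3 -c "
from h import *
goal(.563,.016,.27,np.radians(-8.5))"
```

```text
top face ell (251, 163, 15, 5) ((258.0883483886719, 163.6173095703125), (7.686495304107666, 14.297099113464355), 93.59490966796875) [0.5628 0.0145 0.1442]
clk 12.4 pos [0.5626 0.015  0.3052] xax [-0.001 -0.    -1.   ] yax [ 0.144  0.99  -0.001] F [ 0.7 -0.4 -0.1] w 0.564 j6 0.06
tilt fix yz [-0.03  0.03]
turn 0.2 shift cm now-axes [3.52 0.11 0.03] after turn [3.52 0.11 0.03]
```

Emit:
{"api": "servo_tool", "payload": {"moves": [0,0,0,0.7,0.1,0.15,0,0,0,0,1.2,0,0,0,0,0,0,1.2,0,0,0,0,0,0,0.8,0,0,0,0,0,0,0,0,0,0]}}

```text
clock: 12.95
eef_pos: [0.5631, 0.0137, 0.2619]
eef_rot: [0.052, 0.706, -0.053, 0.704]
contact_force: [0.6, 0.1, 0.2]
width: 0.564
```

```bash
python3 -c "
from h import *
goal(.564,.016,.225,np.radians(-8.5))"
```

```text
clk 12.9 pos [0.5631 0.0137 0.2619] xax [-0.002 -0.001 -1.   ] yax [ 0.148  0.989 -0.001] F [0.6 0.1 0.2] w 0.564 j6 0.06
tilt fix yz [-0.13  0.06]
turn -0.0 shift cm now-axes [3.69 0.25 0.06] after turn [3.69 0.25 0.06]
```

Emit:
{"api": "servo_tool", "payload": {"moves": [0,0,0,1,0.2,0.05,0,0,0,0,1.3,0,0,0,0,0,0,0.8,0,0,0,0,0,0,0.2,0,0,0,0,0,0,0,0,0,0]}}

```text
clock: 13.45
eef_pos: [0.5637, 0.0159, 0.2252]
eef_rot: [0.052, 0.707, -0.053, 0.704]
contact_force: [-0.5, 0.6, -0.7]
width: 0.57
```

```bash
python3 -c "
from h import *
goal(.564,.016,.225,np.radians(-8.5))"
```

```text
clk 13.4 pos [0.5637 0.0159 0.2252] xax [-0.004 -0.001 -1.   ] yax [ 0.148  0.989 -0.001] F [-0.5  0.6 -0.7] w 0.57 j6 0.06
tilt fix yz [-0.22  0.06]
turn 0.0 shift cm now-axes [0.02 0.01 0.03] after turn [0.02 0.01 0.03]
```

Emit:
{"api": "servo_tool", "payload": {"moves": [0,0,0,0,0,0,0.8,0,0,0,0,0,0,0.8,0,0,0,0,0,0,0.8,0,0,0,-2,0,0,0.8,0,0,0,-4,0,0,0.8,0,0,0,-3,0,0,1,0,0,0,0,3,-2.3,1,0,0,0,0,4,-3,1]}}

```text
clock: 14.25
eef_pos: [0.5256, 0.0909, 0.3221]
eef_rot: [0.055, 0.703, -0.056, 0.707]
contact_force: [-0.4, 0.8, -0.5]
width: 1.002
```

```bash
python3 -c "
from h import *
goal(.4466,.2214,.25,np.radians(-8.5))"
```

```text
clk 14.2 pos [0.5256 0.0909 0.3221] xax [ 0.006 -0.001 -1.   ] yax [ 0.156  0.988 -0.001] F [-0.4  0.8 -0.5] w 1.002 j6 0.21
tilt fix yz [0.32 0.03]
turn -0.5 shift cm now-axes [ 7.15 11.66 -9.88] after turn [ 7.15 11.74 -9.79]
```

Emit:
{"api": "servo_tool", "payload": {"moves": [0,0.3,0,0,3.4,-2.9,1,0,0,0,1,3.4,-2.9,1,0,0,0,2,3.2,-2.7,1,0,0,0,2,0,0,1,0,0,0,2,0,0,1,0,0,0,0,0,0,1]}}

```text
clock: 14.85
eef_pos: [0.4541, 0.212, 0.2566]
eef_rot: [0.055, 0.7, -0.051, 0.71]
contact_force: [0.1, 0.4, -0.5]
width: 1.004
```

```bash
python3 -c "
from h import *
goal(.4466,.2214,.178,np.radians(-8.5))"
```

```text
clk 14.8 pos [0.4541 0.212  0.2566] xax [ 0.014  0.005 -1.   ] yax [0.149 0.989 0.007] F [ 0.1  0.4 -0.5] w 1.004 j6 0.46
tilt fix yz [ 0.75 -0.4 ]
turn -0.1 shift cm now-axes [ 7.85  0.76 -0.99] after turn [ 7.85  0.76 -0.98]
```

Emit:
{"api": "servo_tool", "payload": {"moves": [0,0.7,-0.4,1.5,0.8,-0.9,1,0,0,0,2,0,0,1,0,0,0,2.2,0,0,1,0,0,0,1.2,0,0,1,0,0,0,0,0,0,1]}}

```text
clock: 15.35
eef_pos: [0.4485, 0.2233, 0.188]
eef_rot: [0.055, 0.703, -0.053, 0.707]
contact_force: [-0.1, -1.1, -0.0]
width: 1.001
```

```bash
python3 -c "
from h import *
goal(.4466,.2214,.178,np.radians(-8.5))"
```

```text
clk 15.3 pos [0.4485 0.2233 0.188 ] xax [ 0.006  0.002 -1.   ] yax [0.151 0.989 0.003] F [-0.1 -1.1 -0. ] w 1.001 j6 0.48
tilt fix yz [ 0.3  -0.19]
turn -0.2 shift cm now-axes [ 1.   -0.22 -0.16] after turn [ 1.   -0.22 -0.16]
```

Emit:
{"api": "servo_tool", "payload": {"moves": [0,0.3,-0.2,0.5,-0.2,-0.2,1,0,0,0,0.4,0,0,1,0,0,0,0.2,0,0,1,0,0,0,0,0,0,1]}}

```text
clock: 15.75
eef_pos: [0.4475, 0.2219, 0.1783]
eef_rot: [0.054, 0.704, -0.053, 0.706]
contact_force: [0.3, 0.3, 0.2]
width: 1.0
```

```bash
python3 -c "
from h import *
goal(.4466,.2214,.178,np.radians(-8.5))"
```

```text
clk 15.8 pos [0.4475 0.2219 0.1783] xax [ 0.003  0.001 -1.   ] yax [0.152 0.988 0.001] F [0.3 0.3 0.2] w 1.0 j6 0.48
tilt fix yz [ 0.15 -0.07]
turn -0.2 shift cm now-axes [ 0.03 -0.06 -0.08] after turn [ 0.03 -0.06 -0.09]
```

Emit:
{"api": "servo_tool", "payload": {"moves": [0,0,0,0,0,-0.1,0.7,0,0,0,0,0,0,0,0,0,0,0,0,0,0,0,0,0,0,0,0,0,0,0,0,0,0,0,0,0,0,0,0,0,0,0]}}

```text
clock: 16.35
eef_pos: [0.4475, 0.2224, 0.1801]
eef_rot: [0.055, 0.703, -0.053, 0.707]
contact_force: [0.2, -0.6, -0.1]
width: 0.564
```

```bash
python3 -c "
from h import *
goal(.564,.016,.31,np.radians(-8.5))"
```

```text
clk 16.4 pos [0.4475 0.2224 0.1801] xax [ 0.006  0.002 -1.   ] yax [0.152 0.988 0.003] F [ 0.2 -0.6 -0.1] w 0.564 j6 0.48
tilt fix yz [ 0.32 -0.16]
turn -0.2 shift cm now-axes [-12.97 -18.59  14.73] after turn [-12.97 -18.65  14.65]
```

Emit:
{"api": "servo_tool", "payload": {"moves": [0,0.3,-0.2,-3,0,0,0,0,0,0,-4,0,0,0,0,0,0,-4,0,0,0,0,0,0,-1,-2.5,2,0,0,0,0,0,-3.7,2.9,0,0,0,0,0,-3.7,2.9,0,0,0,0,0,-3.7,2.9,0,0,0,0,0,-2,1.6,0]}}

```text
clock: 17.15
eef_pos: [0.5468, 0.0467, 0.3045]
eef_rot: [0.05, 0.705, -0.051, 0.705]
contact_force: [0.6, 0.4, -1.1]
width: 0.558
```

```bash
python3 -c "
from h import *
goal(.564,.016,.30,np.radians(-8.5))"
```

```text
clk 17.1 pos [0.5468 0.0467 0.3045] xax [-0.    -0.002 -1.   ] yax [ 0.143  0.99  -0.002] F [ 0.6  0.4 -1.1] w 0.558 j6 0.11
tilt fix yz [0.01 0.12]
turn 0.3 shift cm now-axes [ 0.46 -2.79  2.14] after turn [ 0.46 -2.78  2.15]
```

Emit:
{"api": "servo_tool", "payload": {"moves": [0,0,0.1,0,-2,1.4,0,0,0,0,0,0,0,0,0,0,0,0,0,0,0]}}

```text
clock: 17.45
eef_pos: [0.5599, 0.0203, 0.3042]
eef_rot: [0.052, 0.705, -0.053, 0.705]
contact_force: [-0.4, -0.2, 0.5]
width: 0.561
```

```bash
python3 -c "
from h import *
goal(.564,.016,.28,np.radians(-8.5))"; python3 look.py l3.png
```

```text
clk 17.4 pos [0.5599 0.0203 0.3042] xax [ 0.001 -0.001 -1.   ] yax [ 0.149  0.989 -0.001] F [-0.4 -0.2  0.5] w 0.561 j6 0.07
tilt fix yz [0.05 0.03]
turn -0.1 shift cm now-axes [ 2.42 -0.36  0.46] after turn [ 2.42 -0.36  0.46]
clk 17.6 pos [0.5597 0.0211 0.3043] xax [ 0.001 -0.001 -1.   ] yax [ 0.147  0.989 -0.001] F [ 0.2  0.  -1.3] w 0.558 j6 0.07
tilt fix yz [0.06 0.04]
turn 0.0 shift cm now-axes [ 1.43 -0.49  0.1 ] after turn [ 1.43 -0.49  0.1 ]
```

View pics/l3.png

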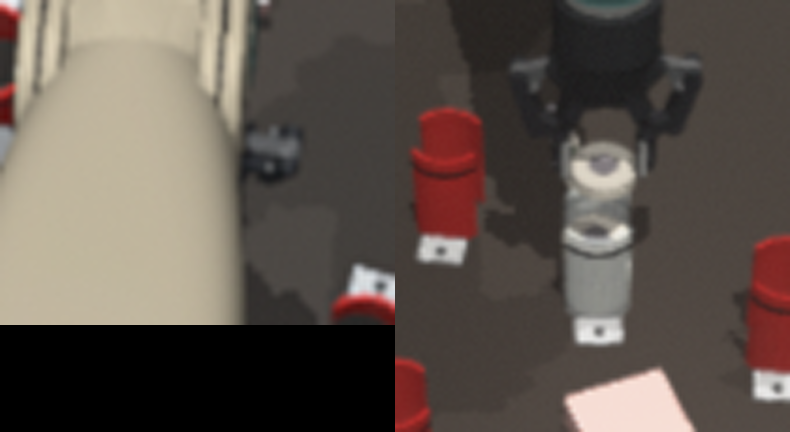

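The crop shows two wides in, lying flat with their hub at (597,231). The held narrow's hub is at (603,163), about 4 mm short of the axis in x, as the tool reading also says. I'll correct and lower.

Emit:
{"api": "servo_tool", "payload": {"moves": [0,0,0,0.5,-0.45,0.45,0,0,0,0,0.5,0,0,0,0,0,0,0,0,0,0]}}

```text
clock: 17.85
eef_pos: [0.5624, 0.018, 0.2931]
eef_rot: [0.051, 0.705, -0.051, 0.705]
contact_force: [-0.8, -0.1, -1.4]
width: 0.562
```

```bash
python3 -c "
from h import *
goal(.564,.016,.244,np.radians(-8.5))"
```

```text
clk 17.9 pos [0.5624 0.018  0.2931] xax [-0. -0. -1.] yax [ 0.144  0.99  -0.   ] F [-0.8 -0.1 -1.4] w 0.562 j6 0.06
tilt fix yz [-0.02  0.03]
turn 0.2 shift cm now-axes [ 4.91 -0.17  0.19] after turn [ 4.91 -0.17  0.19]
```

Emit:
{"api": "servo_tool", "payload": {"moves": [0,0,0,1,-0.2,0.2,0,0,0,0,1.2,0,0,0,0,0,0,1.2,0,0,0,0,0,0,0.9,0,0,0,0,0,0,0.4,0,0,0,0,0,0,0,0,0,0]}}

```text
clock: 18.45
eef_pos: [0.564, 0.0165, 0.2428]
eef_rot: [0.05, 0.706, -0.05, 0.705]
contact_force: [-2.4, 0.7, 7.0]
width: 0.556
```

```bash
python3 -c "
from h import *
goal(.564,.016,.244,np.radians(-8.5))"
```

```text
clk 18.4 pos [0.564  0.0165 0.2428] xax [-0.001 -0.    -1.   ] yax [ 0.142  0.99  -0.   ] F [-2.4  0.7  7. ] w 0.556 j6 0.06
tilt fix yz [-0.05  0.01]
turn 0.3 shift cm now-axes [-0.12 -0.05  0.01] after turn [-0.12 -0.05  0.01]
```

Emit:
{"api": "servo_tool", "payload": {"moves": [0,0,0,0,0,0,0.8,0,0,0,0,0,0,0.8,0,0,0,0,0,0,0.8,0,0,0,-2,0,0,0.8,0,0,0,-3,0,0,0.8,0,0,0,-2.5,0,0,1,0,0,0,0,3,-1.7,1,0,0,0,0,4,-2.3,1]}}

```text
clock: 19.25
eef_pos: [0.536, 0.0894, 0.3188]
eef_rot: [0.053, 0.705, -0.053, 0.705]
contact_force: [-0.5, 1.5, -0.3]
width: 1.002
```

```bash
python3 -c "
from h import *
goal(.43,.352,.27,np.radians(-8.5))"
```

```text
clk 19.2 pos [0.536  0.0894 0.3188] xax [-0.001 -0.001 -1.   ] yax [ 0.15   0.989 -0.001] F [-0.5  1.5 -0.3] w 1.002 j6 0.2
tilt fix yz [-0.04  0.04]
turn -0.1 shift cm now-axes [  4.88  24.37 -14.42] after turn [  4.88  24.41 -14.36]
```

Emit:
{"api": "servo_tool", "payload": {"moves": [0,0,0,0,3.8,-2.3,1,0,0,0,0,3.8,-2.3,1,0,0,0,0,3.8,-2.3,1,0,0,0,1,3.8,-2.3,1,0,0,0,1,3.8,-2.3,1,0,0,0,1,3.5,-2,1,0,0,0,1,0,0,1,0,0,0,0,0,0,1]}}

```text
clock: 20.05
eef_pos: [0.4312, 0.3447, 0.2791]
eef_rot: [0.053, 0.703, -0.051, 0.707]
contact_force: [-0.6, -1.6, -0.7]
width: 1.001
```

```bash
cat > look2.py <<'E'
from h import *
T=grab("top");S=grab("scene")
a=T["bgr"][205:275,95:185];b=S["bgr"][110:190,310:400];c=S["bgr"][150:220,225:295]
z=lambda i,w:cv2.resize(i,(w,int(w*i.shape[0]/i.shape[1])),interpolation=cv2.INTER_CUBIC)
a,b,c=z(a,266),z(b,266),z(c,266);H=max(i.shape[0] for i in(a,b,c))
cv2.imwrite("pics/l4.png",np.hstack([cv2.copyMakeBorder(i,0,H-i.shape[0],0,0,0) for i in(a,b,c)]))
goal(.43,.352,.193,np.radians(-8.5))
E
python3 look2.py
```

```text
clk 20.1 pos [0.4323 0.3441 0.2805] xax [ 0.008  0.004 -1.   ] yax [0.148 0.989 0.005] F [-0.  -0.4 -0.1] w 1.001 j6 0.7
tilt fix yz [ 0.43 -0.31]
turn -0.0 shift cm now-axes [ 8.75  0.7  -0.41] after turn [ 8.75  0.7  -0.41]
```

View pics/l4.png

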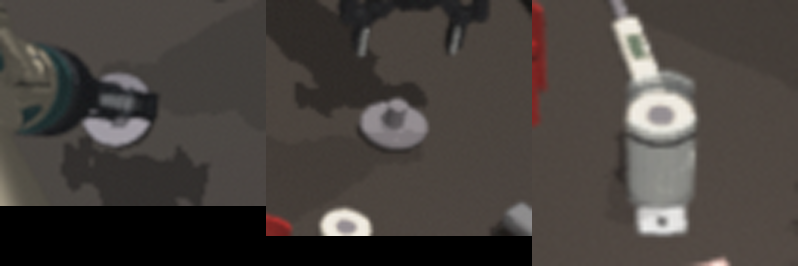

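Third tile: the stack is flat and full, its top face at the black line (hub at (660,115)). Cap in the second tile: plate centre (394,124), knob top (398,104). I'll cross-check the cap position from the scene.

```bash
python3 -c "
from h import *
S=grab('scene')
print(ray(S,353.0,151.6,.013),ray(S,354.3,144.8,.041))
g=S['bgr'];h=cv2.cvtColor(g,cv2.COLOR_BGR2HSV);w=np.zeros(g.shape[:2],np.uint8)
w[138:165,338:372]=((g.min(2)>78)*255)[138:165,338:372]
c=max(cv2.findContours(w,0,1)[0],key=cv2.contourArea);print(cv2.boundingRect(c))
T=grab('top')
goal(.43,.352,.193,np.radians(-8.5))"
```

```text
[0.42780008 0.3528797  0.013     ] [0.42635053 0.35314441 0.041     ]
(342, 143, 23, 17)
clk 20.2 pos [0.4331 0.3437 0.2812] xax [ 0.01   0.005 -1.   ] yax [0.15  0.989 0.006] F [0.1 0.2 0.7] w 0.999 j6 0.7
tilt fix yz [ 0.5  -0.37]
turn -0.1 shift cm now-axes [ 8.82  0.72 -0.51] after turn [ 8.82  0.72 -0.51]
```

Emit:
{"api": "servo_tool", "payload": {"moves": [0,0.5,-0.4,1,0.7,-0.4,1,0,0,0,2,0,0,1,0,0,0,2.5,0,0,1,0,0,0,1.5,0,0,0.7,0,0,0,0,0,0,0.7]}}

```text
clock: 20.75
eef_pos: [0.4342, 0.3495, 0.2107]
eef_rot: [0.057, 0.704, -0.055, 0.706]
contact_force: [0.2, -0.0, 0.0]
width: 0.702
```

```bash
python3 -c "
from h import *
goal(.431,.3525,.192,np.radians(-8.5))"
```

```text
clk 20.8 pos [0.4342 0.3495 0.2107] xax [ 0.004  0.003 -1.   ] yax [0.159 0.987 0.003] F [ 0.2 -0.   0. ] w 0.702 j6 0.72
tilt fix yz [ 0.2  -0.18]
turn -0.6 shift cm now-axes [ 1.87  0.24 -0.37] after turn [ 1.87  0.24 -0.37]
```

Emit:
{"api": "servo_tool", "payload": {"moves": [0,0.2,-0.2,0.7,0.2,-0.4,0.7,0,0,0,0.7,0,0,0.7,0,0,0,0,0,0,0.7]}}

```text
clock: 21.05
eef_pos: [0.4315, 0.3522, 0.1967]
eef_rot: [0.057, 0.705, -0.057, 0.705]
contact_force: [0.0, 0.1, 0.5]
width: 0.7
```

```bash
python3 -c "
from h import *
goal(.431,.3525,.195,np.radians(-8.5))"
```

```text
clk 21.1 pos [0.4315 0.3522 0.1967] xax [ 0.001  0.    -1.   ] yax [0.161 0.987 0.   ] F [0.  0.1 0.5] w 0.7 j6 0.73
tilt fix yz [ 0.03 -0.02]
turn -0.7 shift cm now-axes [ 0.17  0.03 -0.05] after turn [ 0.17  0.03 -0.05]
```

Emit:
{"api": "servo_tool", "payload": {"moves": [0,0,0,0,0,0,0,0,0,0,0,0,0,0,0,0,0,0,0,0,0,0,0,0,0,0,0,0,0,0,0,0,0,0,0,0,0,0,0,0,0,0]}}

```text
clock: 21.65
eef_pos: [0.4324, 0.3529, 0.1989]
eef_rot: [0.058, 0.703, -0.056, 0.706]
contact_force: [0.6, -0.4, -0.4]
width: 0.22
```

```bash
python3 -c "
from h import *
goal(.564,.016,.31,np.radians(-8.5))"
```

```text
clk 21.6 pos [0.4324 0.3529 0.1989] xax [ 0.004  0.002 -1.   ] yax [0.16  0.987 0.003] F [ 0.6 -0.4 -0.4] w 0.22 j6 0.73
tilt fix yz [ 0.21 -0.18]
turn -0.7 shift cm now-axes [-11.14 -31.11  18.44] after turn [-11.14 -31.34  18.04]
```

Emit:
{"api": "servo_tool", "payload": {"moves": [0,0,0,-3,0,0,0,0,0,0,-4,0,0,0,0,0,0,-4,0,0,0,0,0,0,-0.8,-2,1.2,0,0,0,0,0,-3.7,2.2,0,0,0,0,0,-3.7,2.2,0,0,0,0,0,-3.7,2.2,0,0,0,0,0,-3.7,2.2,0]}}

```text
clock: 22.45
eef_pos: [0.5047, 0.1696, 0.3221]
eef_rot: [0.054, 0.703, -0.052, 0.707]
contact_force: [1.7, -0.6, -0.0]
width: 0.222
```

```bash
python3 -c "
from h import *
goal(.564,.016,.31,np.radians(-8.5))"
```

```text
clk 22.4 pos [0.5047 0.1696 0.3221] xax [ 0.006  0.003 -1.   ] yax [0.149 0.989 0.004] F [ 1.7 -0.6 -0. ] w 0.222 j6 0.35
tilt fix yz [ 0.32 -0.23]
turn -0.1 shift cm now-axes [  1.19 -14.31   8.15] after turn [  1.19 -14.32   8.13]
```

Emit:
{"api": "servo_tool", "payload": {"moves": [0,0.2,-0.1,0,-3.8,2.1,0,0,0,0,0,-3.8,2.1,0,0,0,0,0,-3.4,1.8,0,0,0,0,0,-1.8,1,0,0,0,0,0,0,0,0,0,0,0,0,0,0,0]}}

```text
clock: 23.05
eef_pos: [0.5575, 0.0216, 0.3222]
eef_rot: [0.056, 0.703, -0.055, 0.707]
contact_force: [-1.0, 0.7, -1.0]
width: 0.219
```

```bash
python3 -c "
from h import *
goal(.564,.016,.30,np.radians(-8.5))"
```

```text
clk 23.1 pos [0.5575 0.0216 0.3222] xax [ 0.005  0.001 -1.   ] yax [0.157 0.988 0.002] F [-1.   0.7 -1. ] w 0.219 j6 0.08
tilt fix yz [ 0.26 -0.11]
turn -0.5 shift cm now-axes [ 2.23 -0.45  0.72] after turn [ 2.23 -0.46  0.72]
```

Emit:
{"api": "servo_tool", "payload": {"moves": [0,0,0,0.6,-0.45,0.65,0,0,0,0,0.6,0,0,0,0,0,0,0,0,0,0]}}

```text
clock: 23.35
eef_pos: [0.5627, 0.0181, 0.3089]
eef_rot: [0.055, 0.704, -0.054, 0.706]
contact_force: [0.0, -0.1, -0.3]
width: 0.22
```

```bash
python3 -c "
from h import *
goal(.564,.016,.30,np.radians(-8.5))
S=grab('scene')['bgr'][125:215,225:295];cv2.imwrite('pics/l5.png',cv2.resize(S,(466,600),interpolation=cv2.INTER_CUBIC))"
```

```text
clk 23.4 pos [0.5627 0.0181 0.3089] xax [ 0.004  0.002 -1.   ] yax [0.154 0.988 0.003] F [ 0.  -0.1 -0.3] w 0.22 j6 0.07
tilt fix yz [ 0.19 -0.15]
turn -0.4 shift cm now-axes [ 0.89 -0.19  0.16] after turn [ 0.89 -0.19  0.16]
```

View pics/l5.png

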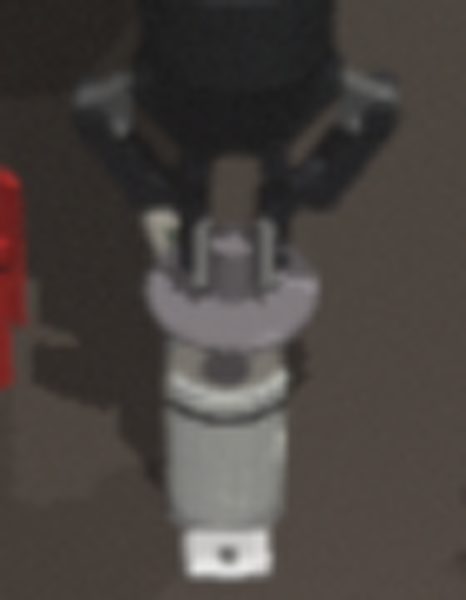

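Crop: the cap plate spans columns 146 to 318 (centre 232) and the tube 168 to 287 (centre 228), so about 1.8 mm too far +y. Next is a depth check.

```bash
python3 -c "
from h import *
S=grab('scene')
print('plate',ray(S,259.3,176.3,.1229)-[.036,0,0],'knob',ray(S,259.5,161.0,.1509),'stack hub',ray(S,258.3,179.6,.076),'rim front',ray(S,258.7,125+397/6.66-.5,.09)-[.031,0,0],'line',ray(S,258.7,125+414/6.66-.5,.076)-[.031,0,0])
goal(.564,.016,.30,np.radians(-8.5))"
```

```text
plate [0.55511238 0.01290983 0.1229    ] knob [0.56011736 0.01892056 0.1509    ] stack hub [0.55851581 0.01681768 0.076     ] rim front [0.55831298 0.01200972 0.09      ] line [0.55506033 0.01280906 0.076     ]
clk 23.4 pos [0.563  0.018  0.3097] xax [ 0.005  0.002 -1.   ] yax [0.154 0.988 0.003] F [-0.5  0.6 -0.6] w 0.217 j6 0.07
tilt fix yz [ 0.26 -0.15]
turn -0.4 shift cm now-axes [ 0.97 -0.19  0.12] after turn [ 0.97 -0.19  0.12]
```

Emit:
{"api": "servo_tool", "payload": {"moves": [0,0.1,0,0.8,-0.2,0.05,0,0,0,0,0.6,0,0,0,0,0,0,0,0,0,0]}}

```text
clock: 23.75
eef_pos: [0.563, 0.017, 0.2948]
eef_rot: [0.055, 0.704, -0.053, 0.706]
contact_force: [-1.0, -0.5, -0.8]
width: 0.218
```

```bash
python3 -c "
from h import *
goal(.5635,.016,.282,np.radians(-8.5))"
```

```text
clk 23.8 pos [0.563  0.017  0.2948] xax [ 0.003  0.002 -1.   ] yax [0.152 0.988 0.003] F [-1.  -0.5 -0.8] w 0.218 j6 0.07
tilt fix yz [ 0.17 -0.15]
turn -0.3 shift cm now-axes [ 1.28 -0.09  0.06] after turn [ 1.28 -0.09  0.05]
```

Emit:
{"api": "servo_tool", "payload": {"moves": [0,0,0,0.5,-0.1,0,0,0,0,0,0.4,0,0,0,0,0,0,0.3,0,0,0,0,0,0,0.2,0,0,0,0,0,0,0,0,0,0]}}

```text
clock: 24.25
eef_pos: [0.563, 0.0159, 0.28]
eef_rot: [0.055, 0.704, -0.053, 0.706]
contact_force: [0.2, 0.5, 1.3]
width: 0.216
```

```bash
python3 -c "
from h import *
goal(.5635,.016,.282,np.radians(-8.5))"
```

```text
clk 24.2 pos [0.563  0.0159 0.28  ] xax [ 0.004  0.002 -1.   ] yax [0.152 0.988 0.003] F [0.2 0.5 1.3] w 0.216 j6 0.07
tilt fix yz [ 0.18 -0.16]
turn -0.3 shift cm now-axes [-0.2   0.02  0.05] after turn [-0.2   0.02  0.05]
```

Emit:
{"api": "servo_tool", "payload": {"moves": [0,0,0,0.1,0,0,0,0,0,0,0,0,0,0.6,0,0,0,0,0,0,0.6,0,0,0,0,0,0,0.6,0,0,0,-2,0,0,0.6,0,0,0,-4,0,0,0.6,0,0,0,-3,0,0,0.6,0,0,0,-1,0,-3,0.6]}}

```text
clock: 25.05
eef_pos: [0.5343, 0.0197, 0.38]
eef_rot: [0.055, 0.705, -0.053, 0.705]
contact_force: [0.1, -0.1, 1.6]
width: 0.597
```

Emit:
{"api": "servo_tool", "payload": {"moves": [0,0,0,0,-3,-3,0.6,0,0,0,0,-4,-2.5,0.6,0,0,0,0,-4,-2.5,0.6,0,0,0,0,-4,0,0.6,0,0,0,0,-4,0,0.6,0,0,0,0,-4,0,0.6,0,0,0,0,0,0,0.6]}}

```text
clock: 25.75
eef_pos: [0.4154, -0.2005, 0.3827]
eef_rot: [0.052, 0.702, -0.052, 0.709]
contact_force: [0.0, 0.7, -0.2]
width: 0.605
```

```bash
python3 -c "
from h import *
T=grab('top');S=grab('scene')
a=cv2.resize(T['bgr'][160:235,120:350],(790,258),interpolation=cv2.INTER_CUBIC)
b=cv2.resize(S['bgr'][130:220,150:400],(790,284),interpolation=cv2.INTER_CUBIC)
cv2.imwrite('pics/l6.png',np.vstack([a,b]))
goal(.5635,.016,.282)"
```

```text
clk 25.9 pos [ 0.4154 -0.1976  0.3823] xax [ 0.009  0.002 -1.   ] yax [0.144 0.99  0.004] F [0.5 0.3 0.6] w 0.601 j6 -0.44
tilt fix yz [ 0.48 -0.2 ]
turn 0 shift cm now-axes [10.2  23.24 11.49] after turn [10.2  23.24 11.49]
```

View pics/l6.png

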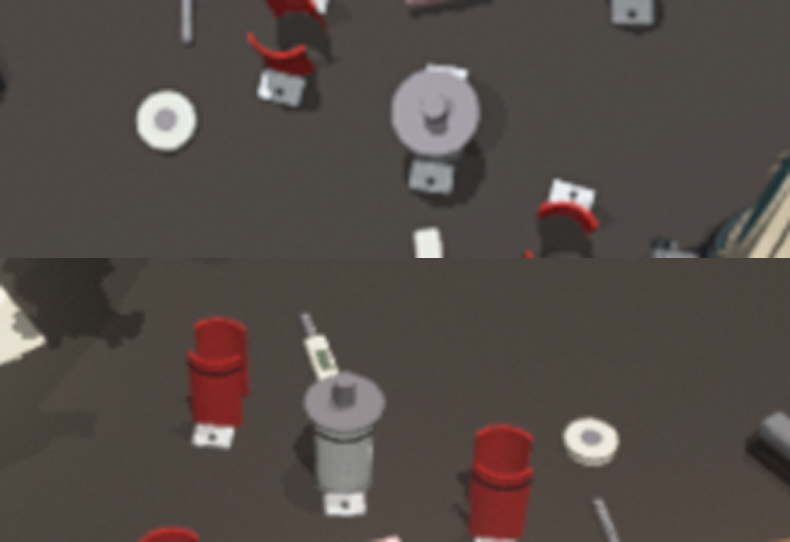

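Both views show the cap level and centred on the tube (plate and tube column ≈344 in the scene). The spare narrow is still lying at (166,120) in the top view, and nothing has been disturbed. One last number, then I'll hand it in.

```bash
python3 -c "
from h import *
T=grab('top');g=T['bgr'];w=np.zeros(g.shape[:2],np.uint8);w[178:206,230:262]=((g.min(2)>100)*255)[178:206,230:262]
print('plate by eye',ray(T,246.2,192.2,.095))
bot.sign_off();print('done')"
```

```text
plate by eye [0.56102303 0.01592308 0.095     ]
the job is handed in; nothing more can be done
done
```

I put both wide spools and one narrow spool on the narrow one already in the tube (13+25+25+13 = 76 mm). I then set the cap on the rim and handed the job in at about 26 s of the 69 s allowed. No verdict was reported.

- **Stack:** before capping, the scene picture showed it flat with its top face at the black fill line. The last narrow spool met about 7 N of contact at the expected height.
- **Cap:** the tool height at release put its origin about 81 mm up, against 82 mm nominal. The last pictures show it level, with its plate at (0.561, 0.016) from the top camera. That matches the tube centre found with the same camera, (0.560–0.562, 0.015–0.016).
- **Spare spool and bystanders:** the third narrow spool was never touched and still lies on the desk. The bystanders in the last crops show no shift; the phone, mouse, mug and jar were out of frame, and I did not measure any of them.
- **Disagreement:** the two cameras differed by 2–5 mm in x near the tube. I handled this by comparing each held part with the tube in the same scene view. The clear tube hides the spools' exact centring, so I did not measure it; the 3 mm clearance keeps them inside the 6 mm limit.

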